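# Re-clamp a resin sample at a light grip

### The job

The ratchet clamp on the dark plate squeezes the pink sample too hard: flip the red pawl over until it stays off the wheel, turn the black knob back all the way to its stop, then flip the pawl back into the teeth. Then click the knob forward notch by notch until the blue arm's pad just takes hold of the sample in its nest, no tighter, with the pawl holding it. Never force the knob back against the pawl, and leave everything else where it is.

Things in the scene. Friction and masses are not known exactly. Their poses are not given: they have to be found in the camera images.
- fixture: Fixed dark steel stage plate, 225 x 200 x 8 mm, on the table. Origin: centre of its underside; x along the 225 mm side, z up. It carries the clamp and an aluminium V-nest for the sample.
- clamp: Fixed foot of the ratchet clamp. Origin: on the knob's vertical axis, on top of the plate (8 mm over the table); x, y, z as the plate's. Heights h are over this origin. Up the axis: blue swing arm (h 15-25 mm, reaching 88 mm out), brass wheel (radius 48 mm, tooth tops at h 47.5 mm), stem (radius 8 mm), black knob. Pawl bracket: at (-45, -53) mm, h up to 54 mm.
- knob_grip (a point): Centre of the black round knob, 46 mm diameter, 32 mm high (h 84 to 116 mm); this point lies on its axis at h 100 mm. Grip it across its diameter from above.
- turn (a joint): Angle of knob and wheel, rad; grows anticlockwise from above = forward = tightening. Stops at 0 (fully back) and 1.9. With the pawl in, load pushes the knob back only to the next notch below: 0.155, 0.329, 0.504, 0.678 and so on, 0.1745 (10 degrees) apart; the pawl drops in just after each is passed. Shaft friction 0.04 N m, drag 0.25 N m s/rad. Starts near 1.55.
- pawl_grip (a point): Centre of the pawl's red barrel handle, a round bar 12 mm thick, 16 mm long, parallel to the pawl's hinge. The hinge runs along clamp y through clamp x -45 mm, h 51 mm. Pawl in: handle at clamp (-10, -66) mm, h 77 mm. It moves on an arc of 43.6 mm radius, up and over towards clamp -x. Pinched on its two end faces it turns freely between the fingers.
- flip (a joint): Angle of the flip-over pawl, rad: 0 = fully in the teeth, about 0.07 on a tooth's crest; grows as it is flipped up and over, stop at 1.75. Held by its weight alone: beyond 1.35 it falls open and stays, below 0.9 it falls in. With the clamp loaded, a few newtons at the handle start it; then the knob springs back by itself until the pad stops pressing.
- pawl: The flip-over pawl: red handle and red blade, 45 mm long, 8 mm wide, with the steel nose that drops between the teeth. Origin on the hinge; turns with the pawl. The nose is 44 mm from the hinge, on the clamp's -y side, 42 mm from the knob's axis.
- knob: Black knob with the brass ratchet wheel below it (96 mm diameter, 36 teeth on its top face), one piece. Origin on the axis at h 34 mm. With no load it stays where it is left. Fully back, the pawl drops straight in.
- puck: Pink resin sample: disc of 30 mm diameter, 25 mm high, about 30 g, loose in the V-nest at clamp (75, 24) mm. Origin: centre of its underside. The arm's pad presses its -y side, 75 mm from the axis, through a spring: 2 N at touch, 1.3 N more per notch; felt at the knob as a step of 0.15 N m, then 0.1 N m per notch. Touch comes at 0.4 to 0.93 rad of knob angle, different each time.
- spare_puck: Bystander: grey spare sample, 30 mm disc on the plate. Origin: centre of its underside.
- jar: Bystander: pink jar with a white lid, 60 mm high. Origin: centre of its underside.
- lens_cap: Bystander: black lens cap, 48 mm. Origin: centre of its underside.
- petri: Bystander: clear dish, 84 mm. Origin: centre of its underside.
- mouse: Bystander: black mouse. Origin: centre of its underside.
- slide_box: Bystander: blue box with a white lid, 85 mm. Origin: centre of its underside.
- driver: Bystander: screwdriver, 150 mm. Origin: centre of its underside.

How it is judged:
On the way, in this order (a step that is already met when the one before it is completed fails the run):
1. the pawl is flipped over and stays off the wheel (value of joint flip above 1.25 rad), for 0.2 s.
2. with the pawl off, the knob is turned back to its stop (value of joint turn below 0.1 rad and value of joint flip above 1.25 rad and contact force between puck and clamp below 0.3 N), for 0.2 s.
3. the pawl is back on the wheel before the sample is touched again (value of joint flip below 0.12 rad and contact force between puck and clamp below 0.3 N), for 0.2 s.
At the end, for the whole second after the job is handed in: The pad presses the sample with 1.2 to 4.9 N (the first or second notch after touch), the pawl is fully in the teeth (below 0.035 rad) and holds the knob at rest, and the sample stands upright (within 0.06 rad) in its nest, within 4 mm of where it stood (contact force between puck and clamp between 1.2 and 4.9 N and value of joint flip below 0.035 rad and linear speed of puck below 0.01 m/s and velocity of joint turn below 0.05 rad/s and angle between puck's own z axis and vertical below 0.06 rad and distance of puck from where it was at the start of the episode below 0.004 m).
It fails at once if the sample is squeezed with more than 14 N (contact force between puck and clamp above 14 N).
It fails at once if the knob is forced back against the pawl (more than 40 N between pawl and teeth) (contact force between pawl and knob above 40 N).
It fails at once if the sample is pushed out of its nest (distance of puck from where it was at the start of the episode above 0.01 m).
It fails at once if a bystander is moved by more than 25 mm (distance of any of spare_puck, jar, lens_cap, petri, mouse, slide_box, driver from where it was at the start of the episode above 0.025 m).
It also fails if it takes over 72 s, if anything falls off the work surface, if the arm or the gripper's body presses on something with over 40 N, if the wrist force passes 120 N, or if a joint passes its speed limit or range.

### The arm

A 6-joint arm with a two-finger parallel gripper is mounted at the origin on the work surface. World frame = base frame: x ahead of the robot, y to its left, z up, the work surface at z = 0. Lengths are in m, angles in rad, forces in N, time in s.
With the tool pointing down it reaches from about 0.325 to 0.85 m from the base axis. Payload 15.5 kg.
Tool frame: the origin (TCP) lies between the finger pads; the fingertips stand 22 mm ahead of it and the grasp point (between the pads) lies 3 mm ahead of it; z points along the fingers, y is the direction in which the jaws open and shut (so a half turn about z gives the same grasp; the last joint's range is limited). The gripper opens to 91 mm and grips with 3 to 60 N. Pads are 32 mm wide; open, the fingers measure 118 mm over their backs; the gripper's body (76 mm by 178 mm) begins 60 mm behind the grasp point.
Start: joints at [1.103, 0.494, 1.345, -0, 1.302, -0.096], TCP at [0.228, 0.582, 0.236] pointing down, gripper open.
Joint ranges: [-2.91, 2.91], [-0.82, 2.16], [0.22, 2.67], [-1.22, 4.37], [0.12, 2.79], [-3.08, 3.08]. Speed limits (rad/s): [1.89, 1.89, 2.57, 3.01, 3.01, 3.01].

### API

Orientations are given as a unit quaternion [w, x, y, z].
In Python, from bench import ctrl, viewer gives the robot as it stands. The module is installed in compiled form; this text tells all that it offers.
- The arm moves only by the tool play_rows, never from a script. Its argument "plan" is a list of rows, each a list of 4 numbers: the shift along the tool's x, y, z in mm, then the turn about the tool's z in degrees. In form: [[tx, ty, tz, roll], ...]. A call has 1 to 10 rows; each row shifts and turns the commanded pose from where the row before left it, along the tool's axes as they then stand; what a row does not reach is not made up. A row lasts 1/10 s, in which the tool goes at most 50 mm and 8.59 degrees, less where a joint would pass 70% of its speed; a pose out of reach is approached as far as the arm can. A call is refused whole if a number of a shift passes 50 or a number of a turn 8.59, either way. A call with a gripper value outside its range is refused whole. "fingers" is the gripper command: -1 is shut, 1 is fully open, values between are in proportion, set as the call begins (left out, the last holds). The fingers move at their own pace and stop on an object; "squeeze" is the grip in N (left out, the last holds). Time passes only in rows, so rows that do not move let the fingers close. It gives the time, the measured TCP pose, the force and the opening at its end, in the units of the state.
- ctrl.sense(): the state, without advancing time (a new reading comes with each control period).
- viewer.get_image(name): name is "side" or "top" or "wrist"; returns the picture (480x640x3 uint8, blue, green, red); there is no depth.
- viewer.camera_info(name): a dict with "vfov" (degrees; the focal length in pixels is half the picture's height over the tangent of half this angle, whatever the lens; pixels are square), "cx", "cy" (the principal point, pixels), "rvec" (rotation vector, rad) and "tvec" (3), from world to camera coordinates, as OpenCV has them; the wrist camera has in their place "T_tool_cam" (4x4, takes a point from camera to tool coordinates, whose origin is the TCP and whose axes are the flange's). Camera axes: x right, y down, z forward; pixel columns grow to the right and rows downward; lengths in m; the calibration is good to about 2 mm. A picture is of the moment at which its call begins: read the wrist's pose just before it. camera_info takes no time and is no camera call.
- ctrl.job_done(): hands the job in, once; it reports no verdict.
The state is a dict: "clock": time; "joint_positions": joint angles; "qvel": joint speeds; "tau": joint torques, N m; "eef_pos": TCP position; "tool_rot": TCP orientation; "wrist_force": force on the tool from outside, world axes, zero at the start; "torque": the same for the moment, N m; "finger_gap": opening from 0.0 (shut) to 1.0 (fully open).
Only numpy, scipy, OpenCV 4.12 (cv2) and the standard library are available. Lean on these libraries where they do the work, as an engineer would, in place of code of your own. Each camera call takes 0.05 s, during which the arm holds its last target.

## Working session

There is one attempt and no reset: what is moved stays moved. The work goes in short steps, Python scripts to look and compute and a tool call to move; the robot and the scene stay as the last step left them, time stands still between calls to the robot, and variables do not carry over. Pictures are saved under pics/ and viewed, and the job is handed in when it is done.

Besides the shell and the picture viewer there is one more tool, called after ">>>" in YAML: its name, and indented under it one key for each argument. play_rows: Moves the arm, as the interface text tells. Its arguments: {"type":"object","properties":{"plan":{"type":"array"},"fingers":{"type":"number"},"squeeze":{"type":"number"}},"required":["plan"]}

```bash
mkdir -p pics; ls; python3 - <<'E'
from bench import ctrl, viewer
import cv2
print(ctrl.sense())
for n in ["side","top","wrist"]:
    print(n, viewer.camera_info(n))
    cv2.imwrite(f"pics/{n}0.png", viewer.get_image(n))
E
```

```text
pics
{'clock': 0.0, 'joint_positions': array([ 1.10250521e+00,  4.94207668e-01,  1.34613579e+00, -1.30106667e-05,
        1.30247872e+00, -9.55416883e-02]), 'qvel': array([ 6.51828164e-04, -2.61977167e-07,  4.81423311e-04,  3.30331803e-04,
       -1.76853284e-04, -2.94163164e-04]), 'tau': array([-6.63615301e-04, -8.78813267e+01, -3.81863451e+01,  7.05914455e-02,
        5.32436895e-02, -6.92490084e-05]), 'eef_pos': array([0.22747705, 0.58175679, 0.23532144]), 'tool_rot': array([-1.65000157e-04,  1.85295882e-01,  9.82682583e-01, -5.92235628e-04]), 'wrist_force': array([0.74037888, 0.06287458, 0.9708728 ]), 'torque': array([-0.01376838, -0.00541228,  0.02974162]), 'finger_gap': 1.0022674024862712}
side {'vfov': 55.241679536873264, 'cx': 323.13257399046, 'cy': 244.51336798208254, 'rvec': array([ 2.0464805 , -0.34721285,  0.22820254]), 'tvec': array([-0.55814895,  0.19370565,  1.01518183])}
top {'vfov': 42.059893630376486, 'cx': 315.45462175251583, 'cy': 234.0147160860751, 'rvec': array([ 2.16753664, -2.1494386 ,  0.14881016]), 'tvec': array([-0.00628798,  0.58707252,  1.39522382])}
wrist {'vfov': 64.64183935637082, 'cx': 329.1950302332062, 'cy': 242.2241274498696, 'T_tool_cam': array([[ 6.29814680e-04, -9.59438913e-01, -2.81915901e-01,
         7.91073346e-02],
       [ 9.99999794e-01,  6.39480141e-04,  5.77208269e-05,
         1.21266468e-03],
       [ 1.24900013e-04, -2.81915880e-01,  9.59439118e-01,
        -1.48727130e-01],
       [ 0.00000000e+00,  0.00000000e+00,  0.00000000e+00,
         1.00000000e+00]])}
```

View pics/side0.png

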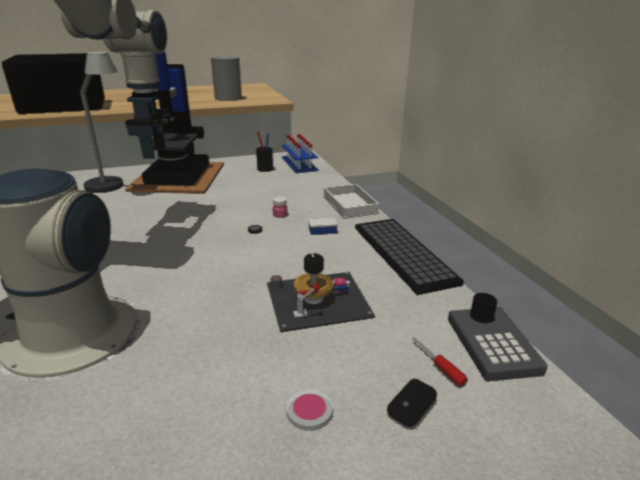

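View pics/top0.png

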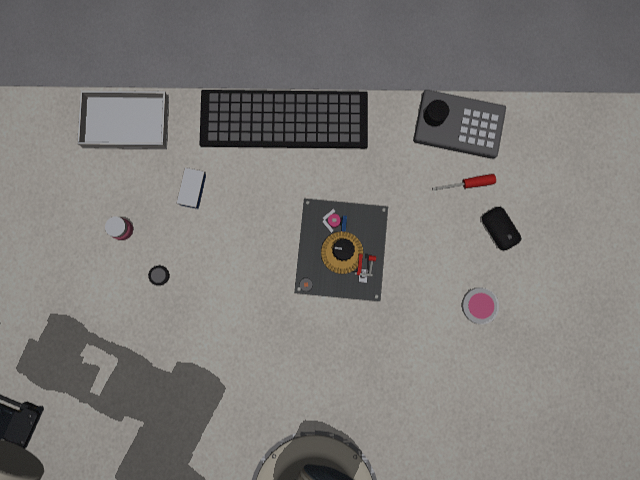

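View pics/wrist0.png

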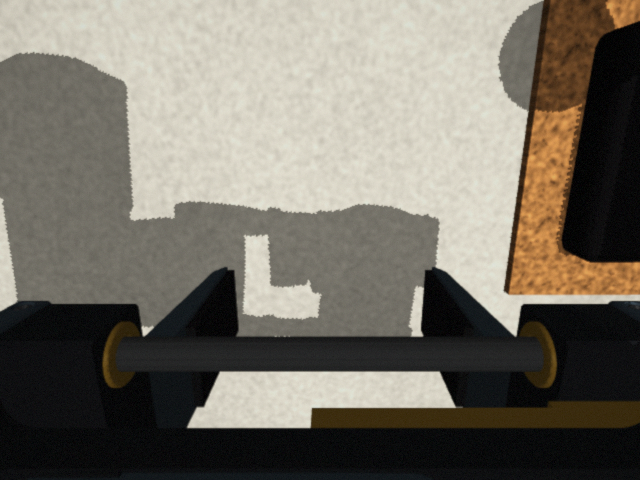

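```bash
python3 - <<'E'
import cv2
im=cv2.imread("pics/top0.png")[185:315,275:405]
cv2.imwrite("pics/topz.png",cv2.resize(im,(780,585)[:1]*1+(780,) if 0 else (598,598),interpolation=cv2.INTER_CUBIC))
im=cv2.imread("pics/side0.png")[240:340,255:385]
cv2.imwrite("pics/sidez.png",cv2.resize(im,(780,600),interpolation=cv2.INTER_CUBIC))
E
```

```text
(no output)
```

View pics/topz.png

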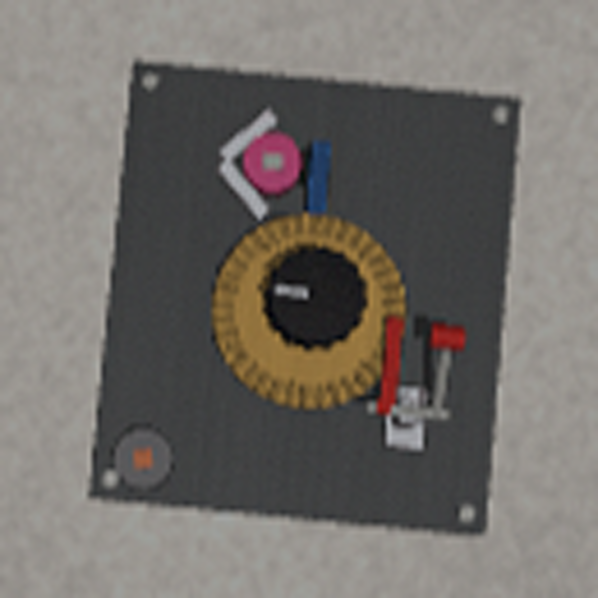

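View pics/sidez.png

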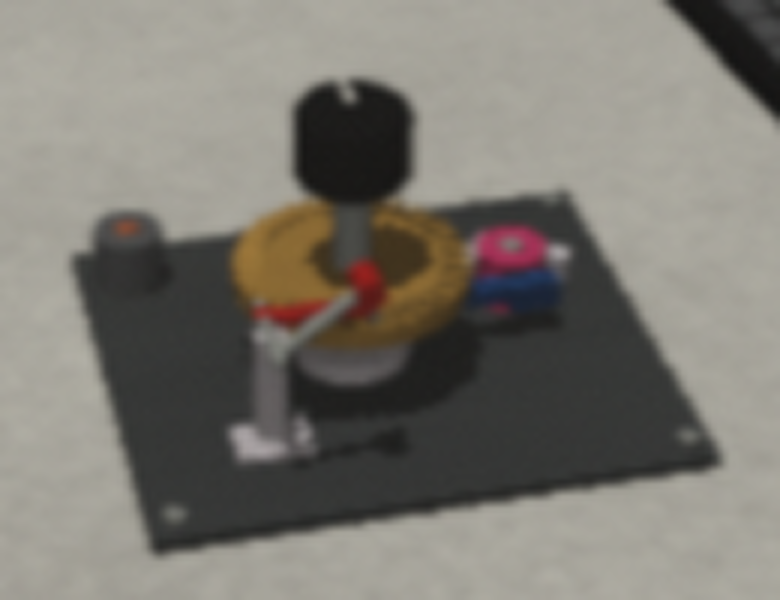

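```bash
cat > h.py <<'E'
import numpy as np, cv2
from bench import ctrl, viewer
from scipy.optimize import least_squares
from scipy.spatial.transform import Rotation as R
def proj(info,P,pose=None):
    f=240/np.tan(np.radians(info['vfov'])/2)
    K=np.array([[f,0,info['cx']],[0,f,info['cy']],[0,0,1]])
    if pose is None: rv,tv=info['rvec'],info['tvec']
    else:
        T=np.eye(4);T[:3,:3]=R.from_quat(np.roll(pose[1],-1)).as_matrix();T[:3,3]=pose[0]
        M=np.linalg.inv(T@info['T_tool_cam']); rv=cv2.Rodrigues(M[:3,:3])[0];tv=M[:3,3]
    return cv2.projectPoints(np.atleast_2d(np.asarray(P,float)),np.asarray(rv),np.asarray(tv),K,None)[0].reshape(-1,2)
E
python3 - <<'E'
from h import *
it,is_=viewer.camera_info('top'),viewer.camera_info('side')
t=lambda a:np.array(a)/4.6+[275,185]-0.4
s=lambda a:np.array(a)/6+[255,240]-0.4
cor=np.array([[112.5,100,8],[112.5,-100,8],[-112.5,-100,8],[-112.5,100,8]])
# points relative to clamp: knob top, handle
def W(p,P,cl):
    c,sn=np.cos(p[2]),np.sin(p[2]); P=np.array(P,float)
    if cl: P=P+[p[3],p[4],8]
    return np.c_[P[:,:2]@np.array([[c,sn],[-sn,c]])+p[:2]*1000,P[:,2]]/1000
tc=t([[135,62],[520,98],[486,534],[90,498]]); sc=s([[72,258],[567,192],[718,463],[157,550]])
# side: TL corner (+x,+y)?  far-> top-right
sc=sc[[0,1,2,3]]
cl=[[0,0,116],[-10,-66,77]]
tk=t([[316,297],[448,337]]); sk=s([[354,105],[367,288]])
def res(p,order=(1,2,3,0)):
    a=W(p,cor,0); b=W(p,cl,1)
    return np.r_[(proj(it,a)-tc).ravel(),(proj(is_,a)-sc[list(order)]).ravel(),(proj(it,b)-tk).ravel(),(proj(is_,b)-sk).ravel()]
best=None
for k in range(4):
    o=tuple((np.arange(4)+k)%4)
    r=least_squares(res,[0.55,0,-0.1,0,0],x_scale=[.1,.1,.1,10,10],args=(o,))
    if best is None or r.cost<best.cost: best=r;bo=o
p=best.x;print(bo,best.cost,p);print(res(p,bo).reshape(-1,2).round(1))
print(W(p,cl+[[0,0,100],[75,24,0]],1))
E
```

```text
(np.int64(1), np.int64(2), np.int64(3), np.int64(0)) 2.30350459392445 [  0.55659617  -0.06322468  -0.08556843 -12.1342622    1.41361811]
[[-0.2 -0.4]
 [ 0.4 -0.3]
 [ 0.2  0.3]
 [ 0.3  0.1]
 [-0.   0.3]
 [ 0.9 -0.8]
 [-0.9 -0.5]
 [-0.4 -0. ]
 [-0.  -0.5]
 [-0.3 -0. ]
 [-0.4  0.8]
 [ 0.   0.2]]
[[ 0.54462711 -0.06077919  0.124     ]
 [ 0.52902307 -0.12568308  0.085     ]
 [ 0.54462711 -0.06077919  0.108     ]
 [ 0.62140384 -0.04327681  0.008     ]]
```

```bash
cat >> h.py <<'E'
YAW=-0.08557; KN=np.array([0.54463,-0.06078]); 
def c2w(p): # clamp mm -> world m
    c,s=np.cos(YAW),np.sin(YAW)
    return np.array([KN[0]+(c*p[0]-s*p[1])/1e3,KN[1]+(s*p[0]+c*p[1])/1e3,(p[2]+8)/1e3])
def delta(target_w,yaw_deg=None):
    s=ctrl.sense(); Rm=R.from_quat(np.roll(s['tool_rot'],-1)).as_matrix()
    d=Rm.T@(np.asarray(target_w)-s['eef_pos'])*1e3
    y=np.degrees(np.arctan2(Rm[1,1],Rm[0,1]))
    print('t',round(s['clock'],2),'yaw_y',y.round(2),'q',s['joint_positions'].round(3),'F',s['wrist_force'].round(2),'M',s['torque'].round(3),'gap',round(s['finger_gap']*91,1))
    print('tool delta mm',d.round(1),'eef',s['eef_pos'].round(4), 'roll', None if yaw_deg is None else round(y-yaw_deg,2))
def unproj(info,uv,z):
    f=240/np.tan(np.radians(info['vfov'])/2)
    d=np.array([(uv[0]-info['cx'])/f,(uv[1]-info['cy'])/f,1]);Rm=cv2.Rodrigues(np.asarray(info['rvec']))[0]
    C=-Rm.T@info['tvec'];d=Rm.T@d;return C+d*(z-C[2])/d[2]
E
python3 - <<'E'
from h import *
s=viewer.camera_info('side')
print(unproj(s,(102,184),0),unproj(s,(175,175),0),unproj(s,(280,215),0),proj(viewer.camera_info('top'),[[.2275,.58,.235]]))
delta(c2w([-10,-66,200]),85.1)
print(c2w([-10,-66,89]))
E
```

```text
[0.01178705 0.94722266 0.        ] [0.28890039 0.96834256 0.        ] [0.59946169 0.45396519 0.        ] [[  9.17395368 405.48809526]]
t 0.15 yaw_y 68.64 q [ 1.103  0.494  1.346  0.     1.303 -0.096] F [-0.5   0.27  0.12] M [ 0.058 -0.024 -0.   ] gap 90.9
tool delta mm [-538.5 -549.1   27.9] eef [0.2275 0.5819 0.2355] roll -16.46
[ 0.52902586 -0.12568386  0.097     ]
```

>>> play_rows:
  plan:
    - [-15,-15,0,0]
    - [-30,-30,0,0]
    - [-30,-30,0,0]
    - [-30,-30,0,0]
    - [-30,-30,0,0]
    - [-30,-30,0,0]
    - [-30,-30,0,0]
    - [-30,-30,0,0]
    - [-30,-30,0,0]
    - [-30,-30,0,0]
  fingers: -0.3
  squeeze: 20

```text
clock: 1.15
eef_pos: [0.3896, 0.2112, 0.236]
tool_rot: [0.0, 0.185, 0.983, 0.0]
wrist_force: [0.1, 0.6, -0.1]
finger_gap: 0.346
```

>>> play_rows:
  plan:
    - [-30,-30,0,0]
    - [-30,-30,0,0]
    - [-30,-30,0,0]
    - [-30,-30,0,0]
    - [-30,-30,0,0]
    - [-30,-30,0,0]
    - [-30,-30,0,0]
    - [-15,-20,0,0]
    - [0,0,0,-8]
    - [0,0,0,-8]

```text
clock: 2.15
eef_pos: [0.515, -0.0843, 0.2356]
tool_rot: [-0.0, 0.045, 0.999, 0.0]
wrist_force: [0.0, -0.0, 0.1]
finger_gap: 0.348
```

```bash
python3 - <<'E'
from h import *
delta(c2w([-16,-66,180]),85.1)
E
```

```text
t 2.15 yaw_y 84.85 q [-0.277  0.35   1.598  0.     1.195 -1.758] F [ 0.02 -0.01  0.14] M [ 0.057 -0.018  0.015] gap 31.7
tool delta mm [-11.7 -40.   47.6] eef [ 0.515  -0.0843  0.2356] roll -0.25
```

>>> play_rows:
  plan:
    - [-6,-20,10,-0.2]
    - [-6,-20,10,0]
    - [0,0,10,0]
    - [0,0,8,0]
    - [0,0,0,0]

```text
clock: 2.65
eef_pos: [0.5225, -0.1235, 0.1968]
tool_rot: [-0.001, 0.045, 0.999, 0.0]
wrist_force: [-0.4, -0.1, -0.2]
finger_gap: 0.35
```

```bash
python3 - <<'E'
from h import *
delta(c2w([-16,-66,89]),85.1)
s=ctrl.sense();im=viewer.get_image('wrist');i=viewer.camera_info('wrist')
P=[c2w(p) for p in ([-10,-66,77],[-10,-58,77],[-10,-74,77],[0,0,116],[-45,-66,51],[23,0,116],[0,-23,116])]
for (u,v) in proj(i,P,(s['eef_pos'],s['tool_rot'])): print(u,v); cv2.circle(im,(int(u),int(v)),3,(0,255,0),1)
cv2.imwrite('pics/w1.png',im)
E
```

```text
t 2.65 yaw_y 84.85 q [-0.343  0.416  1.611  0.     1.117 -1.824] F [-0.38 -0.09 -0.25] M [ 0.008  0.047 -0.082] gap 31.9
tool delta mm [-0.9 -1.7 99.8] eef [ 0.5225 -0.1235  0.1968] roll -0.25
325.56004065797 254.45607922799093
336.630015446974 254.41506823110169
314.4903896279152 254.49708902544856
429.6791900167269 288.3311274623235
325.5611908014627 200.21873353348488
427.18146380764694 321.18923681396103
393.241261722341 288.4644703263103
```

View pics/w1.png

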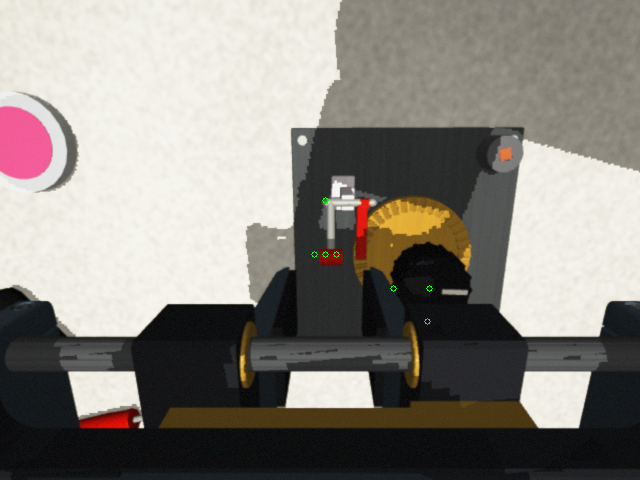

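```bash
python3 - <<'E'
from h import *
s=ctrl.sense();im=viewer.get_image('wrist');i=viewer.camera_info('wrist')
P=[c2w(np.array(p)-[-12.13,1.41,0]) for p in ([-112.5,-100,0],[-112.5,100,0])]+[c2w([48*np.cos(a),48*np.sin(a),47.5]) for a in np.linspace(0,6.28,40)]+[c2w([23*np.cos(a),23*np.sin(a),116]) for a in np.linspace(0,6.28,20)]
pp=proj(i,P,(s['eef_pos'],s['tool_rot']));print(pp[:2])
im=cv2.resize(im[100:340,270:550],None,fx=2.8,fy=2.5,interpolation=cv2.INTER_CUBIC)
for u,v in pp: cv2.circle(im,(int((u+.5-270)*2.8),int((v+.5-100)*2.5)),2,(0,255,0),-1)
cv2.imwrite('pics/w2.png',im)
E
```

```text
[[284.20209237 124.79516964]
 [518.99787753 123.95843232]]
```

View pics/w2.png

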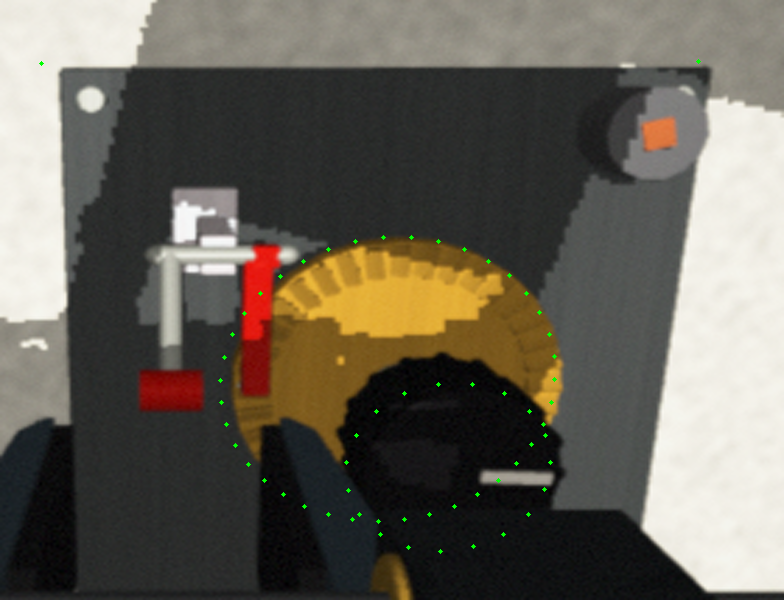

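>>> play_rows:
  plan:
    - [-2,1,15,-0.2]
    - [0,0,20,0]
    - [0,0,20,0]
    - [0,0,20,0]
    - [0,0,15,0]
    - [0,0,8,0]
    - [0,0,2,0]
    - [0,0,0,0]

```text
clock: 3.55
eef_pos: [0.5257, -0.1233, 0.0984]
tool_rot: [0.0, 0.043, 0.999, -0.0]
wrist_force: [0.1, 0.5, -0.5]
finger_gap: 0.35
```

```bash
sed -i 's/^YAW=.*/YAW=-0.08557; KN=np.array([0.54463,-0.06078])+[0.0010,0.0022]/' h.py; python3 - <<'E'
from h import *
delta(c2w([-16,-66,89]),85.1)
cv2.imwrite('pics/w3.png',viewer.get_image('wrist'))
im=viewer.get_image('side')[230:340,245:385]
cv2.imwrite('pics/s3.png',cv2.resize(im,(760,600),interpolation=cv2.INTER_CUBIC))
E
```

```text
t 3.55 yaw_y 85.05 q [-0.341  0.554  1.704  0.     0.883 -1.826] F [ 0.07  0.54 -0.49] M [ 0.007  0.046 -0.006] gap 31.9
tool delta mm [1.7 0.2 1.4] eef [ 0.5257 -0.1233  0.0984] roll -0.05
```

View pics/w3.png

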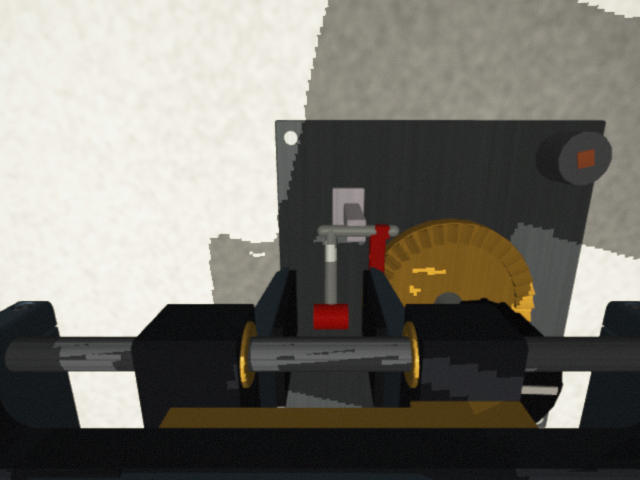

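View pics/s3.png

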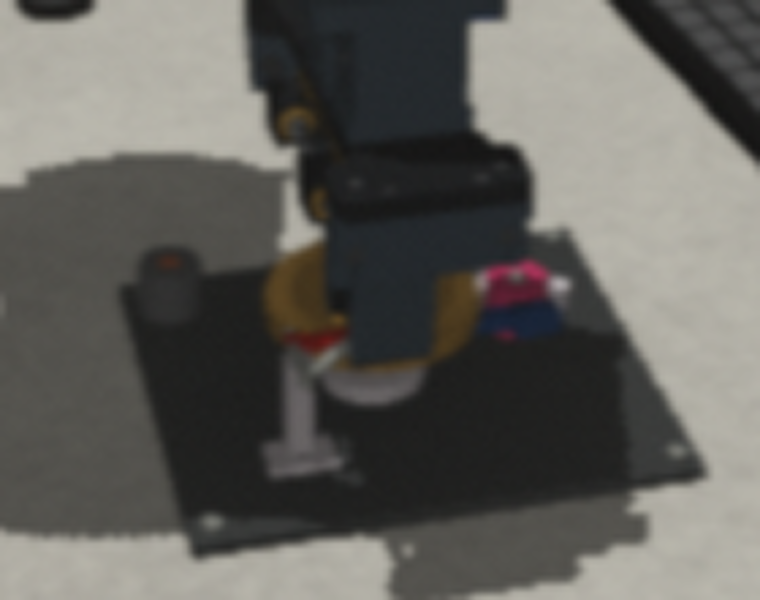

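```bash
python3 - <<'E'
from h import *
s=ctrl.sense();i=viewer.camera_info('wrist')
T=R.from_quat(np.roll(s['tool_rot'],-1)).as_matrix()
for dx in (-12,-8,-4,0,4,16):
  for dz in (12,22): print(dx,dz,proj(i,[s['eef_pos']+T@np.array([dx,0,dz])/1e3],(s['eef_pos'],s['tool_rot'])))
E
```

```text
-12 12 [[327.13304544 330.43161749]]
-12 22 [[327.24035538 320.31747692]]
-8 12 [[327.1253841  322.84034075]]
-8 22 [[327.23372715 313.05249411]]
-4 12 [[327.11762545 315.1526465 ]]
-4 22 [[327.22701904 305.69996885]]
0 12 [[327.10976763 307.3666861 ]]
0 22 [[327.22022961 298.25830921]]
4 12 [[327.10180873 299.48056333]]
4 22 [[327.21335737 290.72588447]]
16 12 [[327.07730559 275.20151246]]
16 22 [[327.19222837 267.56710431]]
```

>>> play_rows:
  plan:
    - [0,0,0,0]
    - [0,0,0,0]
    - [0,0,0,0]
    - [0,0,0,0]
    - [0,0,0,0]
  fingers: -1
  squeeze: 15

```text
clock: 4.15
eef_pos: [0.5255, -0.1232, 0.0982]
tool_rot: [0.0, 0.043, 0.999, 0.0]
wrist_force: [0.4, 5.6, 5.6]
finger_gap: 0.17
```

```bash
python3 - <<'E'
import numpy as np
def arc(ths):
    a=np.array(ths)+36.6; X=-43.6*np.cos(np.radians(a)); Z=-43.6*np.sin(np.radians(a))
    px=pz=0;out=[]
    for x,z in zip(X-X[0],Z-Z[0]):
        dx,dz=round(x-px,1),round(z-pz,1); px+=dx;pz+=dz; out.append([dx,0,dz,0])
    return out[1:]
print(arc([0,2,5,9,14,19,25,31,37,43,49,55,61,67,73,79,85,90,94]))
E
```

```text
[[np.float64(0.9), 0, np.float64(-1.2), 0], [np.float64(1.5), 0, np.float64(-1.8), 0], [np.float64(2.1), 0, np.float64(-2.2), 0], [np.float64(2.8), 0, np.float64(-2.5), 0], [np.float64(3.1), 0, np.float64(-2.3), 0], [np.float64(3.9), 0, np.float64(-2.4), 0], [np.float64(4.1), 0, np.float64(-1.9), 0], [np.float64(4.3), 0, np.float64(-1.5), 0], [np.float64(4.4), 0, np.float64(-1.1), 0], [np.float64(4.6), 0, np.float64(-0.6), 0], [np.float64(4.5), 0, np.float64(-0.1), 0], [np.float64(4.6), 0, np.float64(0.4), 0], [np.float64(4.5), 0, np.float64(0.8), 0], [np.float64(4.3), 0, np.float64(1.3), 0], [np.float64(4.2), 0, np.float64(1.8), 0], [np.float64(4.0), 0, np.float64(2.2), 0], [np.float64(3.2), 0, np.float64(2.1), 0], [np.float64(2.4), 0, np.float64(1.9), 0]]
```

>>> play_rows:
  plan:
    - [0.9,0,-1.2,0]
    - [1.5,0,-1.8,0]
    - [2.1,0,-2.2,0]
    - [2.8,0,-2.5,0]
    - [3.1,0,-2.3,0]
    - [0,0,0,0]

```text
clock: 4.75
eef_pos: [0.515, -0.1221, 0.1081]
tool_rot: [0.0, 0.043, 0.999, 0.0]
wrist_force: [4.1, 6.3, -0.7]
finger_gap: 0.176
```

```bash
python3 - <<'E'
from h import *
delta(c2w([-16,-66,89]),85.1)
cv2.imwrite('pics/w4.png',viewer.get_image('wrist'))
E
```

```text
t 4.75 yaw_y 85.03 q [-3.460e-01  5.280e-01  1.722e+00  1.000e-03  8.910e-01 -1.831e+00] F [ 4.11  6.34 -0.73] M [ 1.278 -0.542  0.05 ] gap 16.0
tool delta mm [-9.  -0.1 11.1] eef [ 0.515  -0.1221  0.1081] roll -0.07
```

View pics/w4.png

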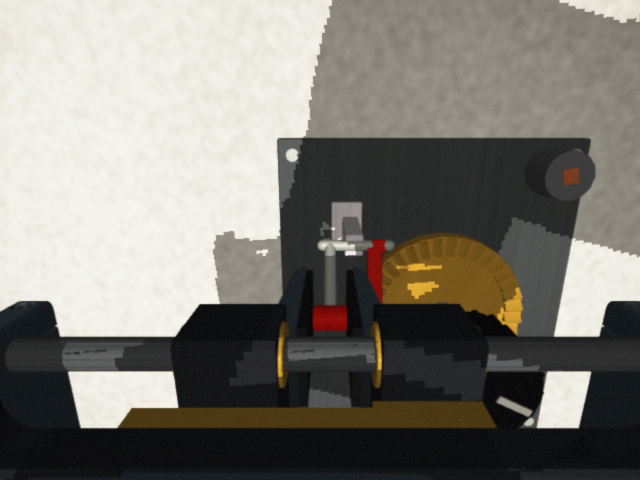

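Pawl handle is gripped at (330,319) and lifted; the knob mark turned (springing back). Continue the arc.

>>> play_rows:
  plan:
    - [3.9,0,-2.4,0]
    - [4.1,0,-1.9,0]
    - [4.3,0,-1.5,0]
    - [4.4,0,-1.1,0]
    - [4.6,0,-0.6,0]
    - [4.5,0,-0.1,0]
    - [4.6,0,0.4,0]
    - [4.5,0,0.8,0]
    - [0,0,0,0]

```text
clock: 5.7
eef_pos: [0.4799, -0.1191, 0.1144]
tool_rot: [0.0, 0.043, 0.999, 0.0]
wrist_force: [1.5, 7.3, 3.2]
finger_gap: 0.168
```

>>> play_rows:
  plan:
    - [4.3,0,1.3,0]
    - [4.2,0,1.8,0]
    - [4.0,0,2.2,0]
    - [3.2,0,2.1,0]
    - [2.0,0,1.6,0]
    - [0,0,0,0]

```text
clock: 6.3
eef_pos: [0.4621, -0.1175, 0.1052]
tool_rot: [-0.0, 0.043, 0.999, 0.0]
wrist_force: [-0.4, 6.1, 3.8]
finger_gap: 0.171
```

```bash
python3 - <<'E'
from h import *
delta(c2w([-16,-66,89]),85.1)
cv2.imwrite('pics/w5.png',viewer.get_image('wrist'))
E
```

```text
t 6.3 yaw_y 85.03 q [-3.750e-01  4.800e-01  1.850e+00  1.000e-03  8.130e-01 -1.859e+00] F [-0.45  6.14  3.75] M [ 1.278 -0.009 -0.004] gap 15.6
tool delta mm [-62.2  -0.1   8.1] eef [ 0.4621 -0.1175  0.1052] roll -0.07
```

View pics/w5.png

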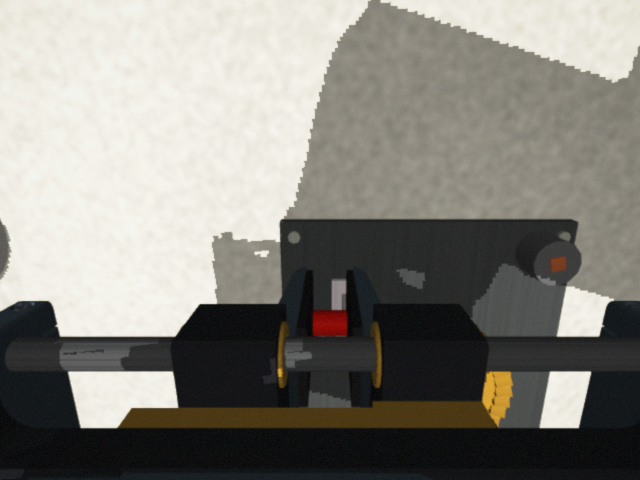

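>>> play_rows:
  plan:
    - [0,0,0,0]
    - [0,0,0,0]
    - [0,0,0,0]
    - [0,0,-15,0]
    - [0,0,-25,0]
    - [0,0,-25,0]
    - [0,0,-10,0]
    - [0,0,0,0]
  fingers: -0.3

```text
clock: 7.15
eef_pos: [0.4633, -0.1183, 0.1813]
tool_rot: [0.001, 0.043, 0.999, -0.0]
wrist_force: [-0.3, 0.7, -0.2]
finger_gap: 0.352
```

```bash
python3 - <<'E'
from h import *
delta(c2w([0,0,165]),85.1)
cv2.imwrite('pics/w6.png',viewer.get_image('wrist'))
E
```

```text
t 7.15 yaw_y 85.04 q [-0.375  0.359  1.769 -0.     1.011 -1.859] F [-0.31  0.67 -0.16] M [-0.013 -0.015  0.035] gap 32.1
tool delta mm [-76.9  66.6   8.4] eef [ 0.4633 -0.1183  0.1813] roll -0.06
```

View pics/w6.png

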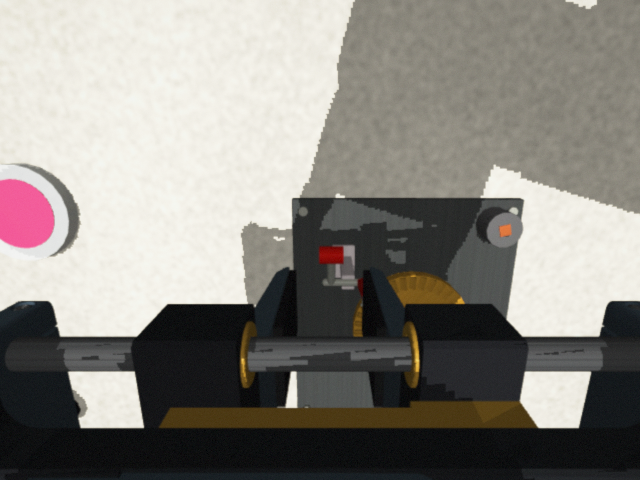

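>>> play_rows:
  plan:
    - [-15,13,0,0]
    - [-22,19,0,0]
    - [-22,19,2,0]
    - [-15,13,3,0]
    - [-3,3,3,0]
    - [0,0,0,0]
  fingers: 0.45

```text
clock: 7.8
eef_pos: [0.5444, -0.0575, 0.1707]
tool_rot: [-0.001, 0.043, 0.999, 0.0]
wrist_force: [-0.9, -0.2, 0.5]
finger_gap: 0.726
```

```bash
python3 - <<'E'
from h import *
delta(c2w([0,0,114]),85.1)
s=ctrl.sense();i=viewer.camera_info('wrist');im=viewer.get_image('wrist')
print(proj(i,[c2w([0,0,116]),c2w([-23,0,116])],(s['eef_pos'],s['tool_rot'])))
cv2.imwrite('pics/w7.png',im)
im=viewer.get_image('side')[230:340,245:385]
cv2.imwrite('pics/s7.png',cv2.resize(im,(760,600),interpolation=cv2.INTER_CUBIC))
E
```

```text
t 7.8 yaw_y 85.09 q [-0.214  0.462  1.615 -0.     1.067 -1.699] F [-0.87 -0.19  0.47] M [ 0.049 -0.016  0.01 ] gap 66.0
tool delta mm [-1.4 -1.  48.7] eef [ 0.5444 -0.0575  0.1707] roll -0.01
[[325.73217281 281.73605198]
 [325.64442514 241.85150241]]
```

View pics/w7.png

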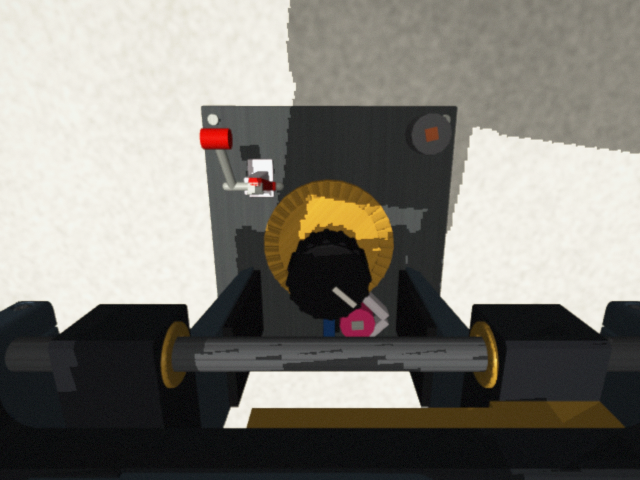

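View pics/s7.png

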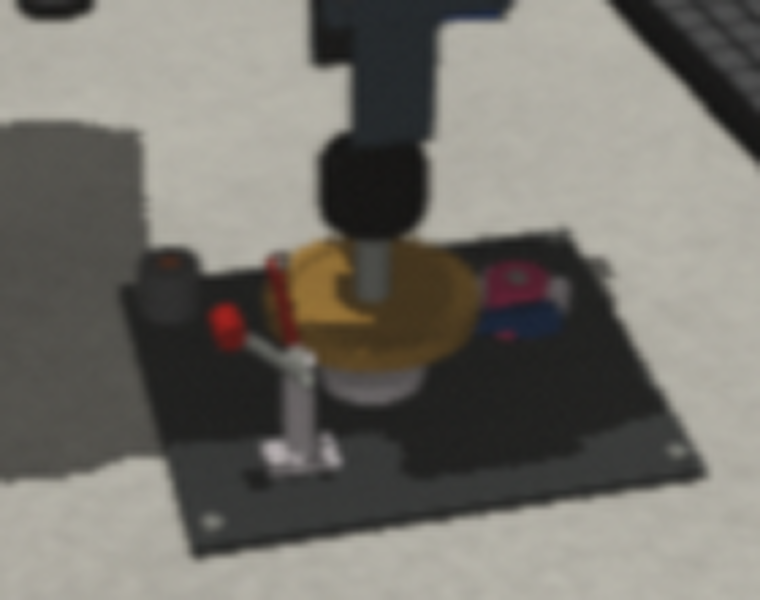

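>>> play_rows:
  plan:
    - [-1.4,-0.6,12,0]
    - [0,0,15,0]
    - [0,0,13,0]
    - [0,0,8,0]
    - [0,0,0,0]

```text
clock: 8.4
eef_pos: [0.5456, -0.0588, 0.1231]
tool_rot: [-0.001, 0.044, 0.999, 0.0]
wrist_force: [-0.5, 0.3, -0.0]
finger_gap: 0.721
```

>>> play_rows:
  plan:
    - [0,0,0,0]
    - [0,0,0,0]
    - [0,0,0,0]
    - [0,0,0,0]
    - [0,0,0,0]
  fingers: -1
  squeeze: 25

```text
clock: 8.9
eef_pos: [0.5468, -0.0584, 0.1248]
tool_rot: [0.001, 0.043, 0.999, 0.0]
wrist_force: [-0.3, 4.2, 6.6]
finger_gap: 0.499
```

```bash
python3 - <<'E'
from h import *
delta(c2w([0,0,114]),85.1)
cv2.imwrite('pics/w8.png',viewer.get_image('wrist'))
E
```

```text
t 8.9 yaw_y 85.04 q [-0.215  0.526  1.657  0.     0.958 -1.7  ] F [-0.34  4.19  6.57] M [ 0.783 -0.017 -0.045] gap 45.4
tool delta mm [ 1.2 -0.3  2.8] eef [ 0.5468 -0.0584  0.1248] roll -0.06
```

View pics/w8.png

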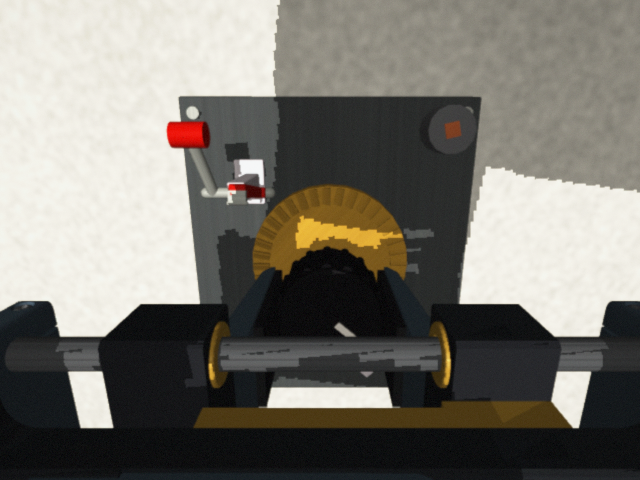

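>>> play_rows:
  plan:
    - [0,0,0,2]
    - [0,0,0,4]
    - [0,0,0,4]
    - [0,0,0,4]
    - [0,0,0,4]
    - [0,0,0,4]
    - [0,0,0,4]
    - [0,0,0,4]
    - [0,0,0,4]
    - [0,0,0,4]

```text
clock: 9.95
eef_pos: [0.5465, -0.0591, 0.1248]
tool_rot: [0.0, 0.367, 0.93, -0.0]
wrist_force: [-1.7, -3.2, 7.1]
finger_gap: 0.5
```

```bash
python3 - <<'E'
from h import *
delta(c2w([0,0,114]),85.1)
cv2.imwrite('pics/w9.png',viewer.get_image('wrist'))
E
```

```text
t 9.95 yaw_y 46.9 q [-2.160e-01  5.260e-01  1.657e+00 -1.000e-03  9.580e-01 -1.034e+00] F [-1.7  -3.17  7.08] M [-0.612  0.58   0.193] gap 45.5
tool delta mm [ 1.  -0.2  2.8] eef [ 0.5465 -0.0591  0.1248] roll -38.2
```

View pics/w9.png

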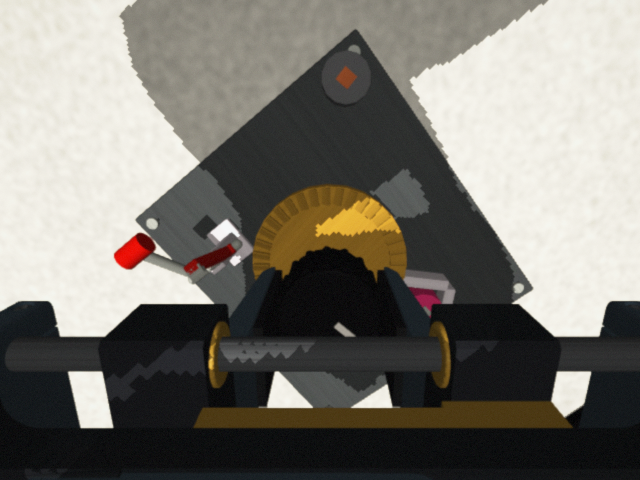

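>>> play_rows:
  plan:
    - [0,0,0,3]
    - [0,0,0,3]
    - [0,0,0,2]
    - [0,0,0,0]

```text
clock: 10.4
eef_pos: [0.5464, -0.0591, 0.1248]
tool_rot: [0.0, 0.431, 0.902, -0.0]
wrist_force: [-2.6, -3.5, 8.1]
finger_gap: 0.498
```

```bash
python3 - <<'E'
from h import *
delta(c2w([0,0,114]),85.1)
E
```

```text
t 10.4 yaw_y 38.97 q [-2.160e-01  5.260e-01  1.657e+00 -1.000e-03  9.580e-01 -8.950e-01] F [-2.64 -3.5   8.13] M [-0.801  0.704 -0.045] gap 45.3
tool delta mm [ 0.9 -0.2  2.8] eef [ 0.5464 -0.0591  0.1248] roll -46.13
```

>>> play_rows:
  plan:
    - [0,0,0,2]
    - [0,0,0,2]
    - [0,0,0,0]

```text
clock: 10.7
eef_pos: [0.5466, -0.0595, 0.1248]
tool_rot: [0.001, 0.462, 0.887, -0.001]
wrist_force: [-3.3, -6.8, 5.8]
finger_gap: 0.495
```

```bash
python3 - <<'E'
from h import *
delta(c2w([0,0,114]),85.1)
E
```

```text
t 10.7 yaw_y 35.02 q [-0.216  0.526  1.657 -0.002  0.958 -0.826] F [-3.28 -6.77  5.83] M [-1.419  0.51   0.64 ] gap 45.1
tool delta mm [ 1.3 -0.2  2.8] eef [ 0.5466 -0.0595  0.1248] roll -50.08
```

>>> play_rows:
  plan:
    - [0,0,0,0]
    - [0,0,0,0]
    - [0,0,0,0]
    - [0,0,-15,0]
    - [0,0,-25,0]
    - [0,0,-25,0]
    - [0,0,0,-8]
    - [0,0,0,-8]
    - [0,0,0,-8]
    - [0,0,0,-8]
  fingers: 0.45

```text
clock: 11.7
eef_pos: [0.5464, -0.0585, 0.1893]
tool_rot: [-0.0, 0.196, 0.981, 0.0]
wrist_force: [0.0, 0.8, -0.7]
finger_gap: 0.725
```

>>> play_rows:
  plan:
    - [0,0,0,-8]
    - [0,0,0,-8]
    - [0,0,0,-2]
    - [0,0,0,0]
  fingers: -0.3

```text
clock: 12.1
eef_pos: [0.5464, -0.0585, 0.1892]
tool_rot: [-0.0, 0.043, 0.999, 0.0]
wrist_force: [0.4, 0.4, 0.3]
finger_gap: 0.403
```

```bash
python3 - <<'E'
from h import *
delta(c2w([-84.4,-65.8,170]),85.1)
cv2.imwrite('pics/w10.png',viewer.get_image('wrist'))
E
```

```text
t 12.1 yaw_y 85.07 q [-0.215  0.44   1.591  0.     1.11  -1.7  ] F [0.41 0.44 0.34] M [ 0.044 -0.028  0.019] gap 36.7
tool delta mm [ 85.1 -66.   11.3] eef [ 0.5464 -0.0585  0.1892] roll -0.03
```

View pics/w10.png

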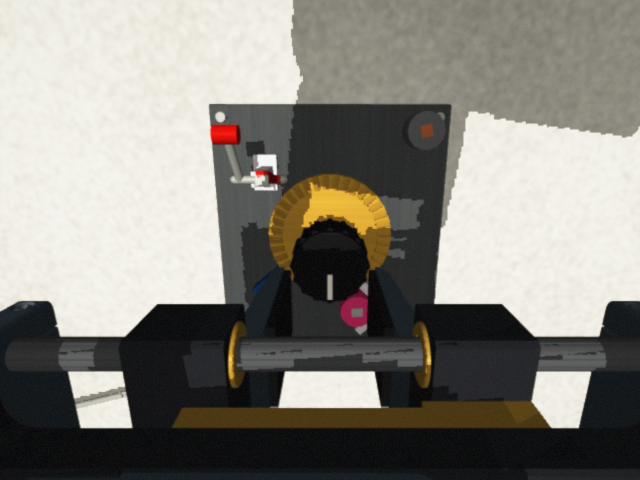

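>>> play_rows:
  plan:
    - [15,-12,0,0]
    - [25,-20,0,0]
    - [25,-20,0,0]
    - [17,-11,0,0]
    - [3,-3,11,0]
    - [0,0,10,0]
    - [0,0,0,0]

```text
clock: 12.85
eef_pos: [0.4558, -0.1167, 0.1673]
tool_rot: [-0.001, 0.044, 0.999, 0.0]
wrist_force: [0.3, 0.5, 0.6]
finger_gap: 0.346
```

```bash
python3 - <<'E'
from h import *
delta(c2w([-84.4,-65.8,94]),85.1)
cv2.imwrite('pics/w11.png',viewer.get_image('wrist'))
E
```

```text
t 12.85 yaw_y 84.98 q [-0.378  0.372  1.8    0.     0.971 -1.861] F [0.35 0.51 0.63] M [0.012 0.006 0.057] gap 31.5
tool delta mm [-0.3 -0.2 65.3] eef [ 0.4558 -0.1167  0.1673] roll -0.12
```

View pics/w11.png

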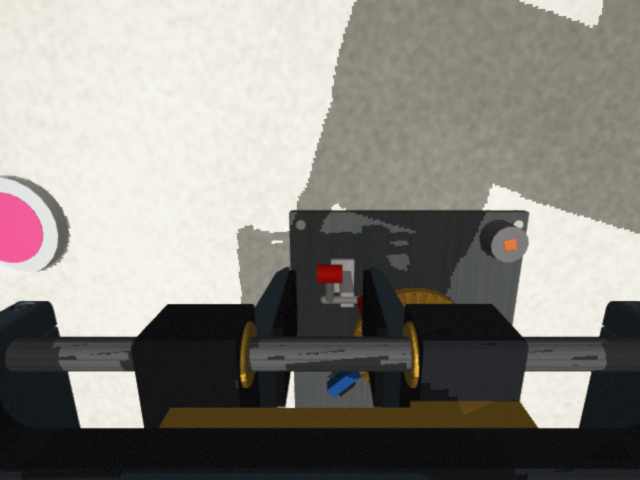

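Handle at (330,273), centred between the fingers. Descend and pinch.

>>> play_rows:
  plan:
    - [0,0,15,0]
    - [0,0,20,0]
    - [0,0,18,0]
    - [0,0,9,0]
    - [0,0,3,0]
    - [0,0,0,0]

```text
clock: 13.5
eef_pos: [0.4564, -0.1169, 0.1034]
tool_rot: [-0.0, 0.043, 0.999, 0.0]
wrist_force: [-0.3, -0.1, 0.2]
finger_gap: 0.35
```

```bash
python3 - <<'E'
from h import *
delta(c2w([-84.4,-65.8,94]),85.1)
cv2.imwrite('pics/w12.png',viewer.get_image('wrist'))
def arc(ths):
    a=np.array(ths)+36.6; X=-43.6*np.cos(np.radians(a)); Z=-43.6*np.sin(np.radians(a))
    px=pz=0;out=[]
    for x,z in zip(X-X[0],Z-Z[0]):
        dx,dz=float(round(x-px,1)),float(round(z-pz,1)); px+=dx;pz+=dz; out.append([round(dx,1),0,round(dz,1),0])
    return out[1:]
print(arc([100,97,92,86,80,73,66,59,52,45,38,31,25,19,14,10,7,4,2,1]))
E
```

```text
t 13.5 yaw_y 85.05 q [-0.378  0.477  1.865  0.     0.799 -1.862] F [-0.31 -0.09  0.19] M [ 0.051  0.01  -0.009] gap 31.9
tool delta mm [ 0.4 -0.1  1.4] eef [ 0.4564 -0.1169  0.1034] roll -0.05
[[-1.6, 0, -1.6, 0], [-2.9, 0, -2.5, 0], [-3.7, 0, -2.7, 0], [-4.0, 0, -2.2, 0], [-4.9, 0, -2.1, 0], [-5.1, 0, -1.5, 0], [-5.2, 0, -0.8, 0], [-5.3, 0, -0.2, 0], [-5.3, 0, 0.4, 0], [-5.3, 0, 1.1, 0], [-5.0, 0, 1.7, 0], [-4.1, 0, 2.0, 0], [-3.9, 0, 2.4, 0], [-3.1, 0, 2.3, 0], [-2.2, 0, 2.0, 0], [-1.7, 0, 1.6, 0], [-1.5, 0, 1.7, 0], [-1.0, 0, 1.2, 0], [-0.4, 0, 0.6, 0]]
```

View pics/w12.png

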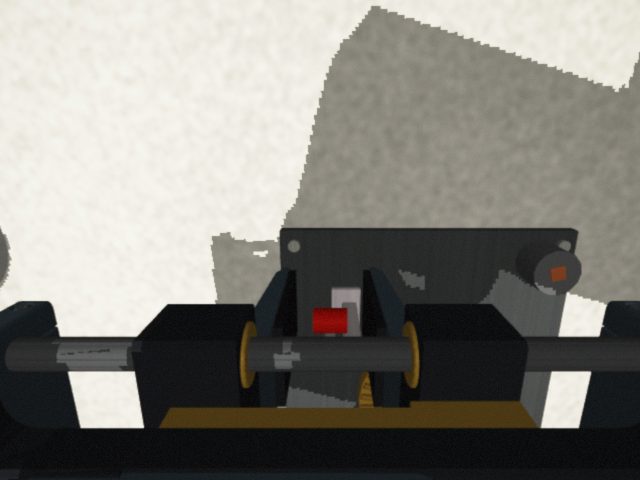

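>>> play_rows:
  plan:
    - [0,0,0,0]
    - [0,0,0,0]
    - [0,0,0,0]
    - [0,0,0,0]
    - [-1.6,0,-1.6,0]
    - [-2.9,0,-2.5,0]
    - [-3.7,0,-2.7,0]
    - [-4,0,-2.2,0]
    - [0,0,0,0]
  fingers: -1
  squeeze: 15

```text
clock: 14.45
eef_pos: [0.4688, -0.118, 0.1127]
tool_rot: [0.0, 0.043, 0.999, 0.0]
wrist_force: [-2.8, 5.4, 3.5]
finger_gap: 0.174
```

>>> play_rows:
  plan:
    - [-4.9,0,-2.1,0]
    - [-5.1,0,-1.5,0]
    - [-5.2,0,-0.8,0]
    - [-5.3,0,-0.2,0]
    - [-5.3,0,0.4,0]
    - [-5.3,0,1.1,0]
    - [-5.0,0,1.7,0]
    - [-4.1,0,2.0,0]
    - [0,0,0,0]

```text
clock: 15.35
eef_pos: [0.5095, -0.1216, 0.1119]
tool_rot: [0.001, 0.043, 0.999, -0.0]
wrist_force: [0.5, 5.2, 3.7]
finger_gap: 0.172
```

```bash
python3 - <<'E'
from h import *
delta(c2w([-17.6,-65.8,90.2]),85.1)
cv2.imwrite('pics/w13.png',viewer.get_image('wrist'))
E
```

```text
t 15.35 yaw_y 85.04 q [-0.348  0.516  1.733  0.     0.891 -1.833] F [0.53 5.17 3.68] M [ 1.017 -0.137  0.041] gap 15.6
tool delta mm [-13.    0.1  13.7] eef [ 0.5095 -0.1216  0.1119] roll -0.06
```

View pics/w13.png

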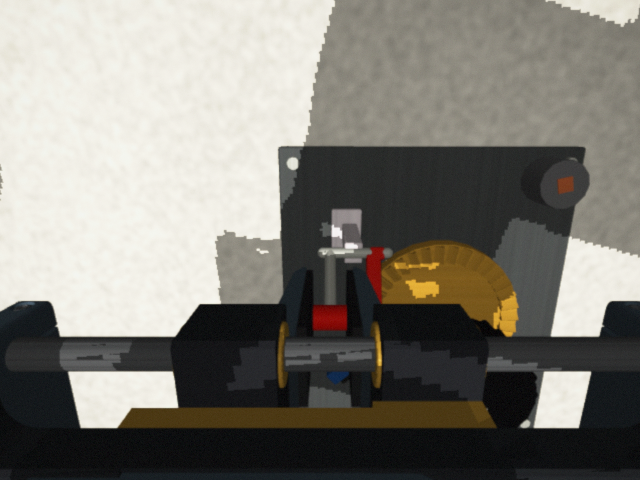

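>>> play_rows:
  plan:
    - [-3.9,0,2.4,0]
    - [-3.1,0,2.3,0]
    - [-2.2,0,2.3,0]
    - [-1.7,0,2,0]
    - [-1.2,0,2,0]
    - [-0.4,0,1,0]
    - [0,0,0,0]

```text
clock: 16.1
eef_pos: [0.5226, -0.1228, 0.1003]
tool_rot: [0.002, 0.043, 0.999, -0.0]
wrist_force: [4.5, 6.1, 4.8]
finger_gap: 0.176
```

```bash
python3 - <<'E'
from h import *
delta(c2w([-17.6,-65.8,90.2]),85.1)
E
```

```text
t 16.1 yaw_y 85.03 q [-3.420e-01  5.470e-01  1.712e+00  1.000e-03  8.790e-01 -1.827e+00] F [4.52 6.08 4.8 ] M [ 1.115e+00 -7.220e-01 -1.000e-03] gap 16.1
tool delta mm [0.2 0.2 2.1] eef [ 0.5226 -0.1228  0.1003] roll -0.07
```

>>> play_rows:
  plan:
    - [0,0,0,0]
    - [0,0,0,0]
    - [0,0,0,0]
    - [0,0,-10,0]
    - [0,0,-20,0]
    - [0,0,-25,0]
    - [0,0,-25,0]
    - [0,0,0,0]
  fingers: -0.3

```text
clock: 16.9
eef_pos: [0.5223, -0.1233, 0.1833]
tool_rot: [0.003, 0.043, 0.999, -0.001]
wrist_force: [0.6, -0.5, -0.8]
finger_gap: 0.349
```

```bash
python3 - <<'E'
from h import *
delta(c2w([0,0,165]),85.1)
cv2.imwrite('pics/w14.png',viewer.get_image('wrist'))
im=viewer.get_image('side')[230:340,245:385]
cv2.imwrite('pics/s14.png',cv2.resize(im,(760,600),interpolation=cv2.INTER_CUBIC))
E
```

```text
t 16.9 yaw_y 85.04 q [-0.343  0.429  1.633 -0.     1.074 -1.827] F [ 0.58 -0.5  -0.76] M [ 0.006 -0.04  -0.007] gap 31.7
tool delta mm [-17.6  66.5  10.3] eef [ 0.5223 -0.1233  0.1833] roll -0.06
```

View pics/w14.png

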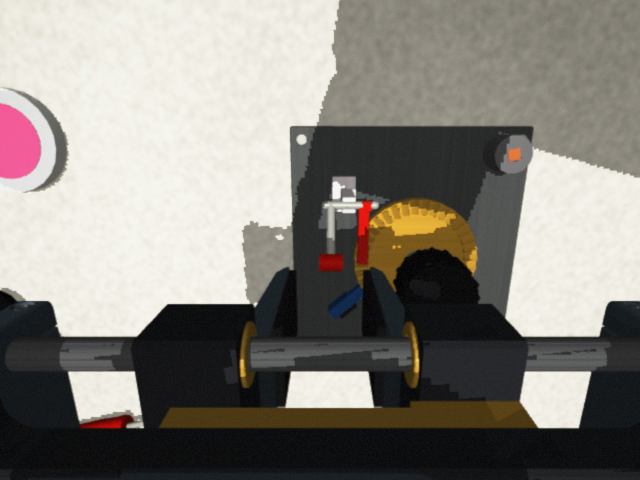

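View pics/s14.png

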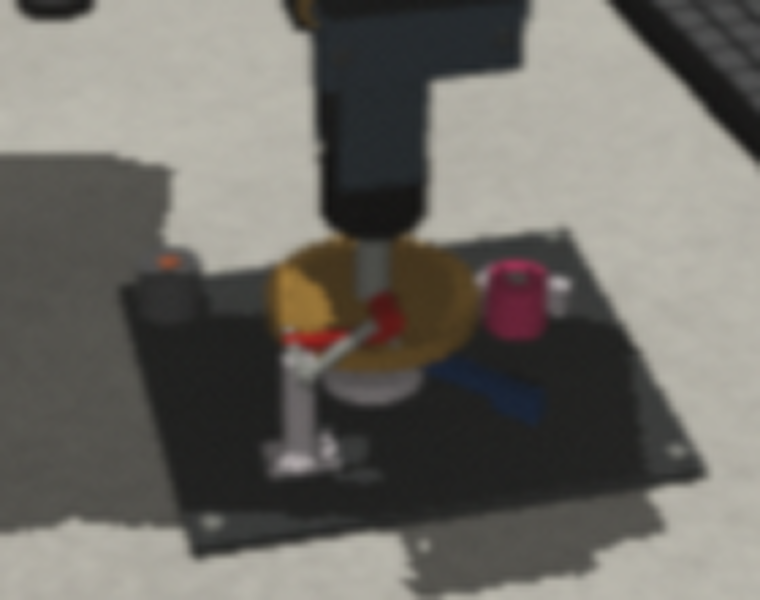

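>>> play_rows:
  plan:
    - [-4,14,0,8]
    - [-7,18,0,8]
    - [0,20,0,8]
    - [0,10,0,8]
    - [0,0,0,8]
    - [0,0,0,8]
    - [0,0,0,0]
  fingers: 0.45

```text
clock: 17.7
eef_pos: [0.5483, -0.0654, 0.1789]
tool_rot: [-0.001, 0.447, 0.895, -0.0]
wrist_force: [0.0, 0.3, -0.5]
finger_gap: 0.724
```

```bash
python3 - <<'E'
from h import *
delta(c2w([0,0,114]),37)
E
```

```text
t 17.7 yaw_y 36.89 q [-0.227  0.457  1.595 -0.     1.091 -0.871] F [ 0.02  0.3  -0.46] M [-0.044  0.006  0.026] gap 65.9
tool delta mm [ 7.   2.  56.9] eef [ 0.5483 -0.0654  0.1789] roll -0.11
```

>>> play_rows:
  plan:
    - [6.5,2,0,0]
    - [0,0,15,0]
    - [0,0,17,0]
    - [0,0,15,0]
    - [0,0,8,0]
    - [0,0,0,0]

```text
clock: 18.3
eef_pos: [0.5457, -0.0589, 0.1238]
tool_rot: [-0.001, 0.445, 0.896, -0.0]
wrist_force: [-0.6, -0.0, 0.5]
finger_gap: 0.725
```

```bash
python3 - <<'E'
from h import *
delta(c2w([0,0,114]),37)
s=ctrl.sense();cv2.imwrite('pics/w15.png',viewer.get_image('wrist'))
E
```

```text
t 18.3 yaw_y 37.16 q [-0.216  0.527  1.658  0.     0.958 -0.865] F [-0.61 -0.02  0.46] M [-0.109 -0.034 -0.011] gap 66.0
tool delta mm [0.3 0.1 1.8] eef [ 0.5457 -0.0589  0.1238] roll 0.16
```

View pics/w15.png

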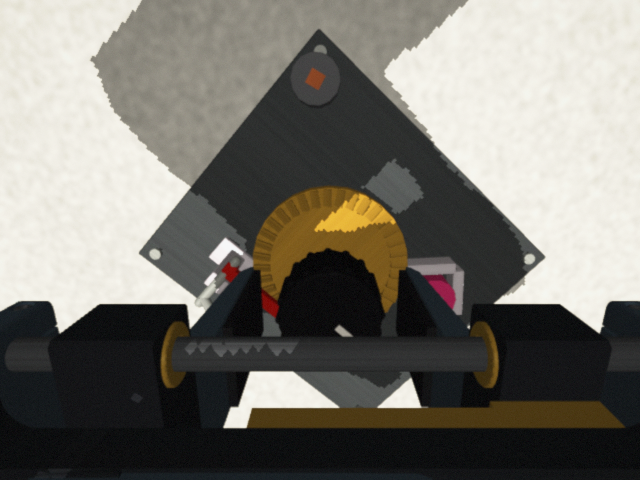

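Grip, then turn forward in slow pieces, reading the torque at rest each time.

>>> play_rows:
  plan:
    - [0,0,0,0]
    - [0,0,0,0]
    - [0,0,0,0]
    - [0,0,0,0]
    - [0,0,0,0]
  fingers: -1
  squeeze: 25

```text
clock: 18.85
eef_pos: [0.5465, -0.0594, 0.1252]
tool_rot: [0.0, 0.446, 0.895, -0.0]
wrist_force: [-2.7, -1.8, 5.6]
finger_gap: 0.497
```

```bash
python3 - <<'E'
from h import *
delta(c2w([0,0,114]),37)
E
```

```text
t 18.85 yaw_y 37.05 q [-0.217  0.525  1.657 -0.     0.959 -0.863] F [-2.72 -1.79  5.65] M [-0.385  0.485  0.032] gap 45.2
tool delta mm [ 1.2 -0.2  3.2] eef [ 0.5465 -0.0594  0.1252] roll 0.05
```

>>> play_rows:
  plan:
    - [0,0,0,-2]
    - [0,0,0,-2]
    - [0,0,0,-2]
    - [0,0,0,-2]
    - [0,0,0,-2]
    - [0,0,0,-2]
    - [0,0,0,-2]
    - [0,0,0,-2]
    - [0,0,0,0]
    - [0,0,0,0]

```text
clock: 19.85
eef_pos: [0.5468, -0.0592, 0.1252]
tool_rot: [0.0, 0.317, 0.948, 0.0]
wrist_force: [-1.6, 1.4, 5.9]
finger_gap: 0.5
```

```bash
python3 - <<'E'
from h import *
delta(c2w([0,0,114]),37)
E
```

```text
t 19.85 yaw_y 53.0 q [-0.217  0.525  1.657  0.     0.959 -1.142] F [-1.59  1.42  5.95] M [0.179 0.1   0.061] gap 45.5
tool delta mm [ 1.3 -0.2  3.2] eef [ 0.5468 -0.0592  0.1252] roll 16.0
```

>>> play_rows:
  plan:
    - [0,0,0,-2]
    - [0,0,0,-2]
    - [0,0,0,-2]
    - [0,0,0,-2]
    - [0,0,0,-2]
    - [0,0,0,-2]
    - [0,0,0,-2]
    - [0,0,0,-2]
    - [0,0,0,0]
    - [0,0,0,0]

```text
clock: 20.85
eef_pos: [0.547, -0.0588, 0.1252]
tool_rot: [0.001, 0.182, 0.983, 0.0]
wrist_force: [1.3, 4.8, 5.6]
finger_gap: 0.499
```

```bash
python3 - <<'E'
from h import *
delta(c2w([0,0,114]),37)
cv2.imwrite('pics/w16.png',viewer.get_image('wrist'))
E
```

```text
t 20.85 yaw_y 69.0 q [-2.160e-01  5.250e-01  1.656e+00  1.000e-03  9.590e-01 -1.421e+00] F [1.32 4.77 5.64] M [ 0.954 -0.165  0.011] gap 45.4
tool delta mm [ 1.4 -0.2  3.2] eef [ 0.547  -0.0588  0.1252] roll 32.0
```

View pics/w16.png

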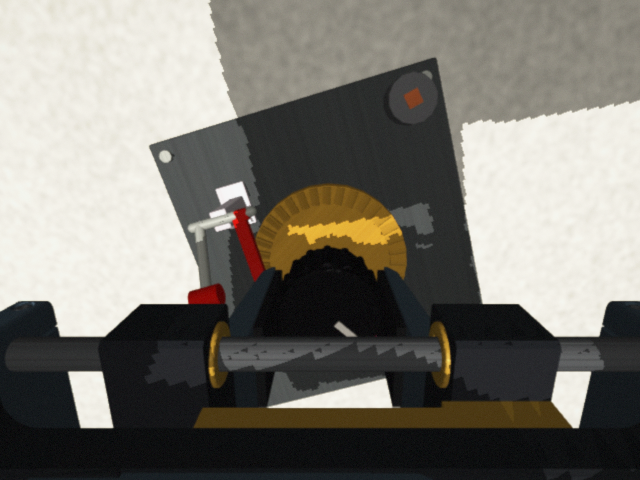

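>>> play_rows:
  plan:
    - [0,0,0,-2]
    - [0,0,0,-2]
    - [0,0,0,-2]
    - [0,0,0,0]
    - [0,0,0,0]

```text
clock: 21.4
eef_pos: [0.547, -0.0587, 0.1253]
tool_rot: [0.001, 0.131, 0.991, 0.0]
wrist_force: [1.4, 7.0, 5.7]
finger_gap: 0.501
```

```bash
python3 - <<'E'
from h import *
delta(c2w([0,0,114]),37)
E
```

```text
t 21.4 yaw_y 75.0 q [-2.160e-01  5.250e-01  1.656e+00  1.000e-03  9.590e-01 -1.526e+00] F [1.41 6.96 5.68] M [ 1.1   -0.175  0.074] gap 45.6
tool delta mm [ 1.4 -0.2  3.2] eef [ 0.547  -0.0587  0.1253] roll 38.0
```

>>> play_rows:
  plan:
    - [0,0,0,-2]
    - [0,0,0,-1]
    - [0,0,0,0]
    - [0,0,0,0]

```text
clock: 21.8
eef_pos: [0.547, -0.0587, 0.1252]
tool_rot: [0.001, 0.105, 0.995, 0.0]
wrist_force: [1.1, 7.0, 5.4]
finger_gap: 0.5
```

```bash
python3 - <<'E'
from h import *
delta(c2w([0,0,114]),37)
E
```

```text
t 21.8 yaw_y 77.99 q [-2.160e-01  5.250e-01  1.656e+00  1.000e-03  9.590e-01 -1.578e+00] F [1.14 6.96 5.42] M [ 1.219 -0.287  0.016] gap 45.5
tool delta mm [ 1.4 -0.2  3.2] eef [ 0.547  -0.0587  0.1252] roll 40.99
```

>>> play_rows:
  plan:
    - [0,0,0,-2]
    - [0,0,0,-1]
    - [0,0,0,0]
    - [0,0,0,0]

```text
clock: 22.2
eef_pos: [0.547, -0.0586, 0.1252]
tool_rot: [0.001, 0.079, 0.997, 0.0]
wrist_force: [2.7, 8.5, 5.5]
finger_gap: 0.496
```

```bash
python3 - <<'E'
from h import *
delta(c2w([0,0,114]),37)
E
```

```text
t 22.2 yaw_y 80.99 q [-2.160e-01  5.250e-01  1.656e+00  1.000e-03  9.590e-01 -1.630e+00] F [2.72 8.5  5.54] M [ 1.394 -0.288 -0.011] gap 45.2
tool delta mm [ 1.4 -0.2  3.2] eef [ 0.547  -0.0586  0.1252] roll 43.99
```

>>> play_rows:
  plan:
    - [0,0,0,-2]
    - [0,0,0,-1]
    - [0,0,0,0]
    - [0,0,0,0]

```text
clock: 22.6
eef_pos: [0.5471, -0.0585, 0.1252]
tool_rot: [0.001, 0.052, 0.999, 0.001]
wrist_force: [1.4, 8.1, 5.1]
finger_gap: 0.496
```

```bash
python3 - <<'E'
from h import *
delta(c2w([0,0,114]),37)
E
```

```text
t 22.6 yaw_y 83.99 q [-0.216  0.525  1.656  0.002  0.959 -1.683] F [1.45 8.08 5.1 ] M [ 1.559 -0.318  0.039] gap 45.1
tool delta mm [ 1.4 -0.2  3.2] eef [ 0.5471 -0.0585  0.1252] roll 46.99
```

>>> play_rows:
  plan:
    - [0,0,0,-2]
    - [0,0,0,-1]
    - [0,0,0,0]
    - [0,0,0,0]

```text
clock: 23.0
eef_pos: [0.5471, -0.0585, 0.1253]
tool_rot: [0.001, 0.026, 1.0, 0.001]
wrist_force: [2.3, 8.8, 6.2]
finger_gap: 0.5
```

```bash
python3 - <<'E'
from h import *
delta(c2w([0,0,114]),37)
E
```

```text
t 23.0 yaw_y 86.98 q [-0.216  0.525  1.656  0.002  0.959 -1.735] F [2.33 8.79 6.2 ] M [ 1.658 -0.308 -0.179] gap 45.5
tool delta mm [ 1.4 -0.2  3.2] eef [ 0.5471 -0.0585  0.1253] roll 49.98
```

>>> play_rows:
  plan:
    - [0,0,0,-2]
    - [0,0,0,-1]
    - [0,0,0,0]
    - [0,0,0,0]

```text
clock: 23.4
eef_pos: [0.5471, -0.0584, 0.1252]
tool_rot: [0.001, 0.0, 1.0, 0.001]
wrist_force: [0.8, 9.9, 5.5]
finger_gap: 0.498
```

```bash
python3 - <<'E'
from h import *
delta(c2w([0,0,114]),37)
cv2.imwrite('pics/w17.png',viewer.get_image('wrist'))
E
```

```text
t 23.4 yaw_y 89.98 q [-0.216  0.525  1.656  0.002  0.959 -1.787] F [0.83 9.85 5.49] M [ 1.829 -0.306 -0.224] gap 45.3
tool delta mm [ 1.4 -0.2  3.2] eef [ 0.5471 -0.0584  0.1252] roll 52.98
```

>>> play_rows:
  plan:
    - [0,0,0,-2]
    - [0,0,0,-1]
    - [0,0,0,0]
    - [0,0,0,0]

```text
clock: 23.85
eef_pos: [0.547, -0.0583, 0.1252]
tool_rot: [0.001, -0.026, 1.0, 0.001]
wrist_force: [2.4, 8.8, 5.5]
finger_gap: 0.499
```

```bash
python3 - <<'E'
from h import *
delta(c2w([0,0,114]),37)
cv2.imwrite('pics/w17.png',viewer.get_image('wrist'))
E
```

```text
t 23.85 yaw_y 92.98 q [-0.216  0.525  1.657  0.002  0.959 -1.84 ] F [2.38 8.75 5.49] M [ 1.953 -0.303 -0.221] gap 45.4
tool delta mm [ 1.4 -0.2  3.2] eef [ 0.547  -0.0583  0.1252] roll 55.98
```

View pics/w17.png

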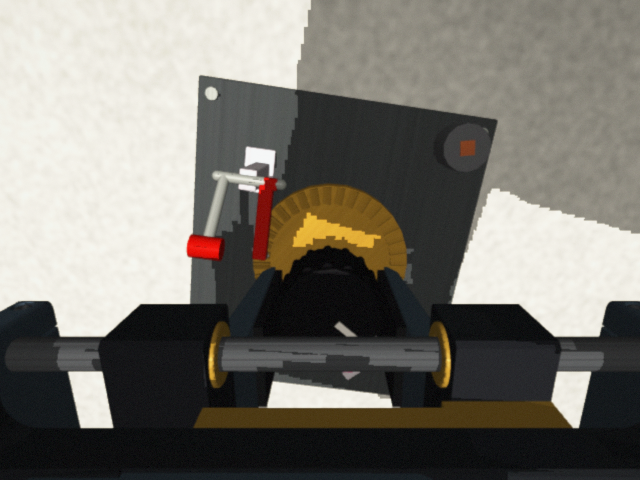

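>>> play_rows:
  plan:
    - [0,0,0,-2]
    - [0,0,0,-2]
    - [0,0,0,-2]
    - [0,0,0,-1]
    - [0,0,0,0]
    - [0,0,0,0]

```text
clock: 24.5
eef_pos: [0.547, -0.0581, 0.1252]
tool_rot: [0.001, -0.087, 0.996, 0.001]
wrist_force: [2.1, 12.7, 6.7]
finger_gap: 0.499
```

```bash
python3 - <<'E'
from h import *
delta(c2w([0,0,114]),37)
cv2.imwrite('pics/w18.png',viewer.get_image('wrist'))
E
```

```text
t 24.5 yaw_y 99.97 q [-0.216  0.525  1.657  0.002  0.959 -1.962] F [ 2.15 12.7   6.65] M [ 2.155 -0.344 -0.244] gap 45.4
tool delta mm [ 1.5 -0.2  3.2] eef [ 0.547  -0.0581  0.1252] roll 62.97
```

View pics/w18.png

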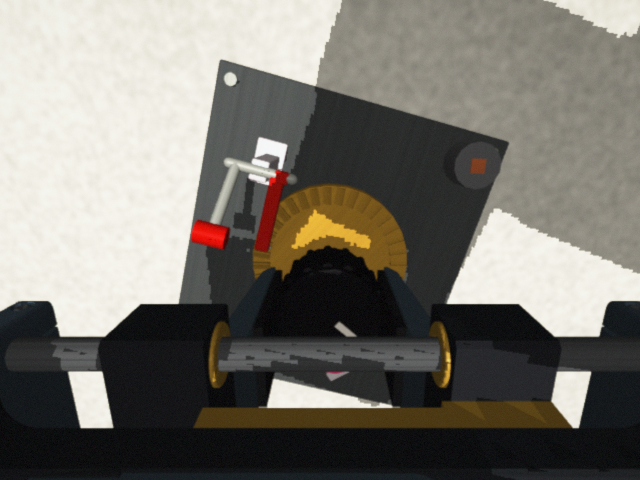

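Release, lift, and check.

>>> play_rows:
  plan:
    - [0,0,0,0]
    - [0,0,0,0]
    - [0,0,0,0]
    - [0,0,0,0]
    - [0,0,-15,0]
    - [0,0,-25,0]
    - [0,0,-25,0]
    - [0,0,-25,0]
    - [0,0,0,8]
    - [0,0,0,7]
  fingers: 0.45

```text
clock: 25.55
eef_pos: [0.5468, -0.0594, 0.2156]
tool_rot: [0.001, 0.046, 0.999, -0.0]
wrist_force: [0.5, 0.4, -0.9]
finger_gap: 0.725
```

```bash
python3 - <<'E'
from h import *
delta(c2w([0,0,114]),85)
im=viewer.get_image('wrist')
cv2.imwrite('pics/w19.png',cv2.resize(im[60:340,200:470],(772,600)[:1]+(600,),interpolation=cv2.INTER_CUBIC))
im=viewer.get_image('side')[230:340,245:385]
cv2.imwrite('pics/s19.png',cv2.resize(im,(760,600),interpolation=cv2.INTER_CUBIC))
E
```

```text
t 25.55 yaw_y 84.72 q [-0.217  0.41   1.56  -0.     1.171 -1.695] F [ 0.46  0.35 -0.91] M [ 0.072  0.009 -0.016] gap 66.0
tool delta mm [ 1.4  0.7 93.6] eef [ 0.5468 -0.0594  0.2156] roll -0.28
```

View pics/w19.png

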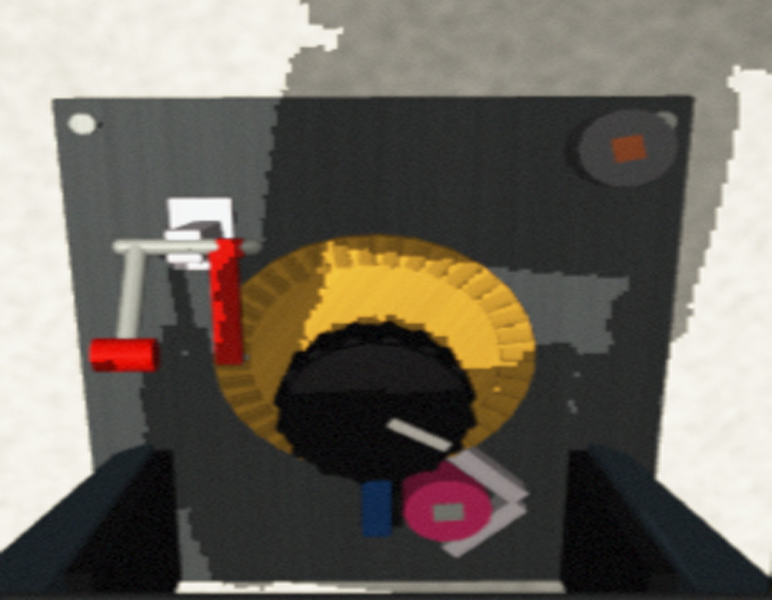

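View pics/s19.png

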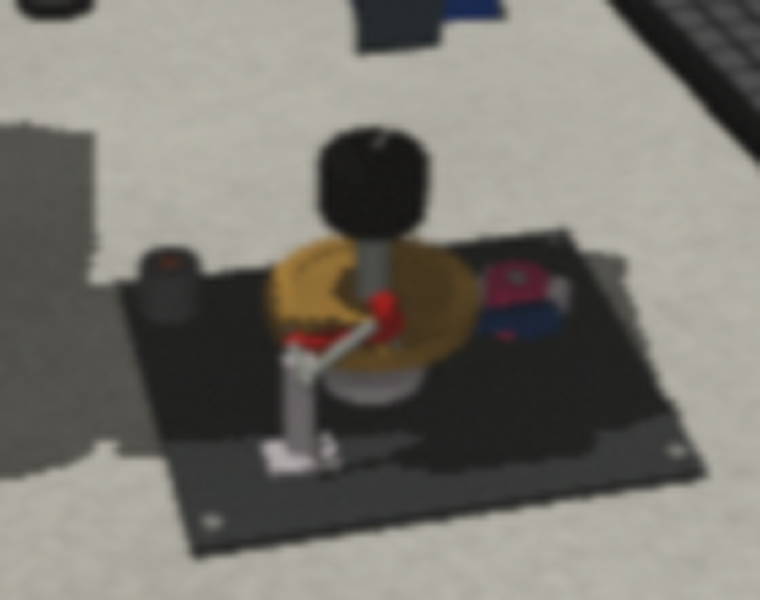

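```bash
python3 - <<'E'
from h import *
s=ctrl.sense();i=viewer.camera_info('wrist')
T=np.eye(4);T[:3,:3]=R.from_quat(np.roll(s['tool_rot'],-1)).as_matrix();T[:3,3]=s['eef_pos']
M=np.linalg.inv(T@i['T_tool_cam']);inf=dict(i,rvec=cv2.Rodrigues(M[:3,:3])[0].ravel(),tvec=M[:3,3])
a,b=[unproj(inf,(200+u*270/772,60+v*280/600),.124) for u,v in ((388,423),(452,447))]
d=b-a;ang=np.arctan2(d[1],d[0])-YAW;print(ang,np.linalg.norm(d))
c=viewer.camera_info('top');a,b=[unproj(c,np.array(p)/4.6+[275,185],.124) for p in ((308,293),(275,288))]
d=b-a;print(np.arctan2(d[1],d[0])-YAW)
E
```

```text
1.0833650091154556 0.01703913689997709
1.5138780749910896
```

```bash
python3 - <<'E'
from h import *
print(ctrl.job_done())
E
```

```text
the job is handed in; nothing more can be done
None
```

I did all the steps in order and handed the job in at about 26 s; no verdict is reported, so the results below are my own checks.

- **Pawl off:** I pinched the red handle, flipped it over and let it go. It stayed open in the pictures.
- **Knob back:** I turned the knob back until the torque rose to about 0.64 N m at the stop. The knob's white mark then pointed straight along clamp +x, which is zero, and the blue arm stood clear of the sample.
- **Pawl in:** I flipped the pawl back into the teeth before moving the knob again.
- **Touch:** Turning forward, the torque stepped up between 47° and 50°, putting touch at about 0.84 rad.
- **Final notch:** I turned on to about 63°, just past the 1.027 rad notch, and released so the knob settled on the pawl. That should be the first or second notch after touch, about 3.4 N by calculation.

**Last checks:** In the pictures the pawl blade lies in the teeth, the pad is against the sample, and the sample stands in its nest. I saw no bystander disturbed, though the last pictures showed only the plate and the spare sample.

**Disagreement:** The mark's angle read from hand-picked pixels is 1.08 rad, not 1.027 rad. The same kind of reading at the start gave 1.51 rad against about 1.55 rad. I took this as reading error, since the next notches (0.853 and 1.201 rad) are further off. I could not measure the pad force or the exact pawl angle.

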